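# Extend the ball-cup arm by one hole

### The job

Extend the ball-cup arm by exactly one hole: press its saddle-shaped lock button fully in, slide the tube out towards the cup, and let the button pop fully up and lock in the next hole, not the one after. Work gently: do not hammer the button or force the tube against the lock, and leave the small shop parts standing around it alone.

Things in the scene. Friction and masses are not known exactly. Their poses are not given: they have to be found in the camera images.
- button_floor (a point): Centre of the floor of the black lock button's saddle, on top of the arm; moves with tube and button. Floor 44 mm long (x), 26 mm wide (y), open at both y sides; at each x end an upright tab 14 mm high, 5 mm thick, so shut fingertips fit between the tabs, can press the floor and push a tab (and so the tube). Button up: floor 96 mm above the counter. +x: the way the tube slides out; z up.
- lock_button (a joint): How far the button is pressed, m: 0 up, 0.009 fully in. Spring 5 N at first, 8 N fully in. Its 16 mm square shoulder sits in a 19 mm hole of the 6 mm top wall of the outer tube: the tube slides only with the button in by over 0.006. Let go off a hole, it rides under the wall at about 0.006; over a hole it springs up, to 0 if nothing is on it, and locks the tube with 1.5 mm play each way.
- slide_tube (a joint): How far the tube is slid out, m: within 0.001 of 0 at the start (locked in the first hole), growing towards the cup; friction 2 to 5 N. Limits -0.003 and 0.12. The next hole lies somewhere from 0.038 to 0.054, different on each stand and not measured; the hole after it lies 0.044 beyond that.
- stand: Fixed aluminium outer tube, 270 mm long (x), 50 mm wide, top face 80 mm above the counter, on two foot plates 50 x 110 mm; lengthwise slot with square holes on top. Origin on the counter below the first hole; +x along the tube to the cup, where the inner steel tube comes out, carrying a black ball cup (110 mm diameter, rim 102 mm high, 205 mm from the button). The button and its tabs bear at most 25 N.
- thumb_insert_mid (a point): Bystander: centre of a black rubber thumb insert standing upright, 36 mm diameter at the top, 58 mm tall.
- stop_collar_mid (a point): Bystander: centre of a brass depth stop collar lying flat, 38 mm diameter, 16 mm high.
- ball_plug_mid (a point): Bystander: centre of a domed resin ball plug, 32 mm diameter, 31 mm high.
- grip_gauge_mid (a point): Bystander: middle of a rounded aluminium finger grip gauge lying flat, about 95 x 36 x 12 mm.

How it is judged:
On the way, in this order (a step that is already met when the one before it is completed fails the run):
1. the button is pressed in clear of the first hole, the tube still there (value of joint lock_button above 0.0058 m and value of joint slide_tube below 0.012 m), for 0.02 s.
2. the tube has left the first hole, and the button is not up in a hole (value of joint slide_tube above 0.012 m and value of joint lock_button above 0.0045 m), for 0.02 s.
At the end, for the whole second after the job is handed in: The tube is out by one hole (34 to 58 mm, wherever that hole lies), at rest, and the lock button is up in it (pressed by less than 2 mm) (value of joint slide_tube between 0.034 and 0.058 m and value of joint lock_button below 0.002 m and linear speed of slide_tube below 0.01 m/s); the robot touches nothing.
It fails at once if the lock button is pushed with more than 25 N (hammered, or the tube forced against the lock) (contact force between lock_button and the fingers above 25 N or contact force between lock_button and the arm above 25 N).
It fails at once if the tube goes on past the next hole towards the one after (value of joint slide_tube above 0.07 m).
It fails at once if a small shop part is moved by more than 15 mm (distance of any of thumb_insert_mid, stop_collar_mid, ball_plug_mid, grip_gauge_mid from where it was at the start of the episode above 0.015 m).
It also fails if it takes over 35 s, if anything falls off the work surface, if the arm or the gripper's body presses on something with over 40 N, if the wrist force passes 120 N, or if a joint passes its speed limit or range.

### The arm

A 7-joint arm with a two-finger parallel gripper is mounted at the origin on the work surface. World frame = base frame: x ahead of the robot, y to its left, z up, the work surface at z = 0. Lengths are in m, angles in rad, forces in N, time in s.
With the tool pointing down it reaches from about 0.425 to 0.925 m from the base axis. Payload 6.8 kg.
Tool frame: the origin (TCP) lies on the front face of the gripper's body, between the roots of the fingers; the fingertips stand 73 mm ahead of it and the grasp point (between the pads) lies 54 mm ahead of it; z points along the fingers, y is the line along which they close (so a half turn about z gives the same grasp; the last joint's range is limited). The gripper opens to 85 mm and grips with 20 to 120 N. Pads are 22 mm wide; open, the fingers measure 114 mm over their backs; the gripper's body (76 mm by 85 mm) begins 54 mm behind the grasp point. The pads swing forward as they close: fully open they stand 13 mm farther back than shut.
Start: joints at [-1.269, 0.477, 0.022, 1.555, -0.011, 1.109, -0.083], TCP at [0.269, 0.619, 0.304] pointing down, gripper open.
Joint ranges: [-2.96, 2.96], [-0.34, 2.1], [-1.41, 1.46], [0.24, 2.44], [-1.37, 4.51], [0.17, 1.92], [-2.96, 2.96]. Speed limits (rad/s): [2.39, 2.39, 3.14, 3.14, 3.14, 3.14, 3.14].

### API

Orientations are given as a unit quaternion [w, x, y, z].
In Python, from station import bot, optics gives the robot as it stands.
- The arm moves only by the tool drive_tool, never from a script. Its argument "deltas" is a list of rows, each an object with "gripper": the closure in counts, from 0 (fully open) to 255 (shut); "offset": the shift along the tool's x, y, z in units of 1000 mm (1.0 is 1000 mm), a list of three; "angular": the turn, a rotation vector about the tool's x, y, z in units of 45 degrees (1.0 is 45 degrees), a list of three. In form: [{"gripper": gripper, "offset": [dx, dy, dz], "angular": [rx, ry, rz]}, ...]. A call has 1 to 5 rows; each row is the pose to reach, as a shift and turn from the pose commanded when the call began, along the tool's axes at that moment; what a row does not reach only later rows make up. A row lasts 1/10 s, in which the tool goes at most 50 mm and 8.59 degrees, less where a joint would pass 70% of its speed; a pose out of reach is approached as far as the arm can. A call with a number of a shift or a turn outside -1 to 1 is refused whole. A call with a gripper value outside its range is refused whole. The fingers move at their own pace and stop on an object; "grip_force" is the grip in N (left out, the last holds). Time passes only in rows, so rows that repeat a pose let the fingers close. It gives the time, the measured TCP pose, the force, the opening and the grip force at its end, in the units of the state.
- bot.get_obs(): the state, without advancing time (a new reading comes with each control period).
- optics.read_camera(name): name is "scene" or "top" or "wrist"; returns the picture (420x560x3 uint8, blue, green, red); there is no depth.
- optics.camera_model(name): a dict with "fx", "fy", "cx", "cy" (pixels), "cam_to_world" (4x4, takes a point from camera to world coordinates). Camera axes: x right, y up, looking along -z (the intrinsics and any distortion apply to the point x, -y, -z); pixel columns grow to the right and rows downward; lengths in m; the calibration is good to about 2 mm. A picture is of the moment at which its call begins: read the wrist's pose just before it. camera_model takes no time and is no camera call; for the wrist camera it gives the pose at the moment of the call.
- bot.hand_in(): hands the job in; it is judged then, once.
The state is a dict: "t": time; "q": joint angles; "joint_vel": joint speeds; "joint_torque": joint torques, N m; "eef_pos": TCP position; "tool_rot": TCP orientation; "contact_force": force on the tool from outside, world axes, zero at the start; "torque": the same for the moment, N m; "gripper_width": opening from 0.0 (shut) to 1.0 (fully open); "grasp_force": force on a finger pad.
Only numpy, scipy, OpenCV 4.12 (cv2) and the standard library are available. Lean on these libraries where they do the work, as an engineer would, in place of code of your own. Each camera call takes 0.05 s, during which the arm holds its last target. There are 200 camera calls.

## Working session

There is one attempt and no reset: what is moved stays moved. The work goes in short steps, Python scripts to look and compute and a tool call to move; the robot and the scene stay as the last step left them, time stands still between calls to the robot, and variables do not carry over. Pictures are saved under pics/ and viewed, at most 10 in all, crops included, and the job is handed in when it is done.

Besides the shell and the picture viewer there is one more tool, called after "Request:" as name([rows], argument=value, ...), one row to a line, values as JSON. drive_tool: Moves the arm, as the interface text tells. Its arguments: {"type":"object","properties":{"deltas":{"type":"array"},"grip_force":{"type":"number"}},"required":["deltas"]}

```bash
mkdir -p pics; ls
python3 - <<'E'
from station import bot, optics
import cv2,numpy as np
o=bot.get_obs();print(o['t'],o['eef_pos'],o['tool_rot'],o['gripper_width'],o['contact_force'])
for n in("scene","top"):
    cv2.imwrite(f"pics/{n}0.png",optics.read_camera(n)); m=optics.camera_model(n);print(n,m)
E
```

```text
pics
0.0 [0.26874369 0.61871159 0.30293729] [-1.13199209e-04  2.03450953e-01  9.79084735e-01 -8.82935455e-04] 1.0025722519057156 [-0.13216319  0.45491208  0.4725632 ]
scene {'fx': 425.3335130500425, 'fy': 425.3335130500425, 'cx': 278.13555316413436, 'cy': 215.77182422666917, 'cam_to_world': array([[ 0.80526224, -0.44266702,  0.39445992,  0.86995453],
       [ 0.59272773,  0.58411745, -0.55450938, -0.38427189],
       [ 0.01505209,  0.6803328 ,  0.73274874,  0.56904924],
       [ 0.        ,  0.        ,  0.        ,  1.        ]])}
top {'fx': 440.6750561825214, 'fy': 440.6750561825214, 'cx': 278.25037276876816, 'cy': 211.35270064343388, 'cam_to_world': array([[-0.02220589,  0.98390698, -0.17729623,  0.49897588],
       [-0.99960938, -0.02486097, -0.01276774, -0.03672183],
       [-0.01697002,  0.17694345,  0.98407471,  0.80364338],
       [ 0.        ,  0.        ,  0.        ,  1.        ]])}
```

View pics/scene0.png

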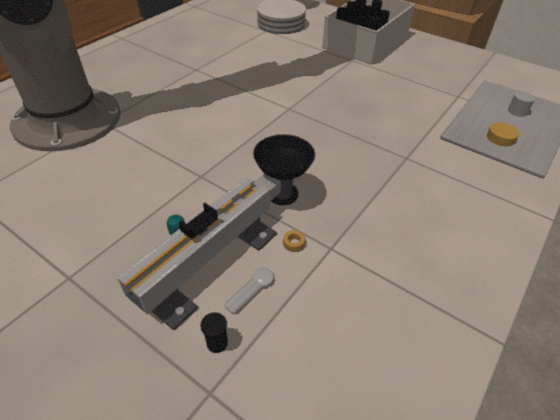

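View pics/top0.png

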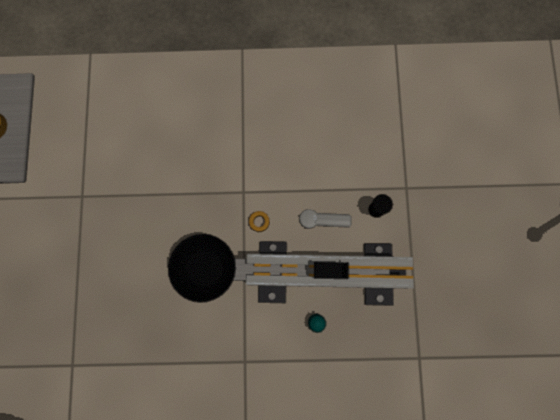

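The scene view shows the stand with its button near (200,220) and cup at (284,160). In the top view the button is near (331,270), the cup at (202,267), and the tube runs almost along world y. I'll zoom in for exact corners.

```bash
cat > h.py <<'E'
import numpy as np
from station import bot, optics
def ray(n,u,v,m=None):
    m=m or optics.camera_model(n);T=m['cam_to_world']
    d=T[:3,:3]@np.array([(u-m['cx'])/m['fx'],-(v-m['cy'])/m['fy'],-1.]);return T[:3,3],d
def plane(n,u,v,z):
    c,d=ray(n,u,v);return c+d*(z-c[2])/d[2]
E
python3 - <<'E'
import cv2,numpy as np
a=cv2.imread('pics/top0.png')[235:310,230:420]; b=cv2.imread('pics/scene0.png')[190:260,160:240]
a=cv2.resize(a,None,fx=4,fy=4,interpolation=cv2.INTER_CUBIC);b=cv2.resize(b,None,fx=4,fy=4,interpolation=cv2.INTER_CUBIC)
c=np.zeros((580,760,3),np.uint8);c[:300]=a;c[300:580,:320]=b
c=cv2.convertScaleAbs(c,alpha=1.8,beta=10)
cv2.imwrite('pics/z.png',c)
E
```

```text
(no output)
```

View pics/z.png

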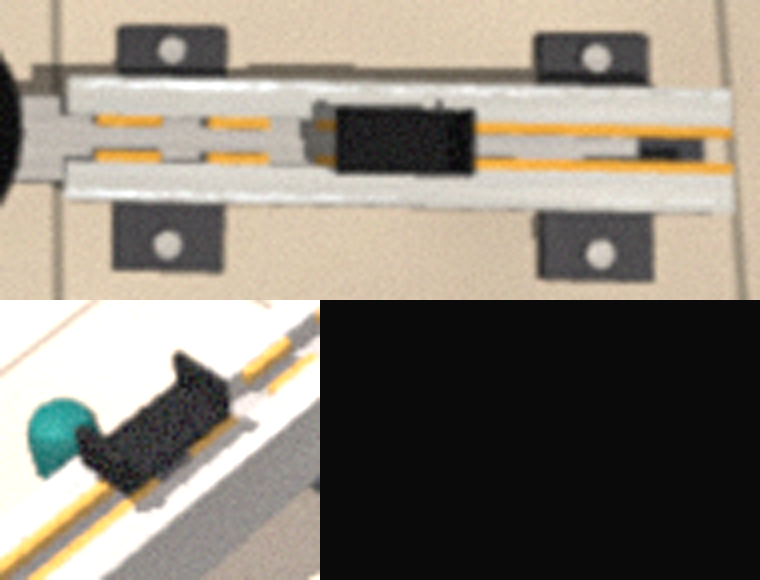

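The zoom shows the button spanning columns 336–474 and rows 106–174 in the top crop. Gaps in the orange lines mark holes at about 184 and 290. The scene crop shows the tab tops near (180,352)–(231,385) and (80,428)–(128,466).

Run:
```python
from h import *
T=lambda x,y,z:plane('top',230+x/4-.375,235+y/4-.375,z).round(4)
S=lambda x,y,z:plane('scene',160+x/4-.375,190+(y-300)/4-.375,z).round(4)
for n,p in dict(rt=(474,107,.11),rb=(474,173,.11),l_b=(336,108,.094),l_bb=(336,173,.094),tubeTL=(67,76,.08),tubeTR=(732,89,.08),tubeBL=(67,198,.08),tubeBR=(732,212,.08),g1=(162,140,.08),g1b=(205,140,.08),g2=(270,140,.08),g2b=(312,140,.08)).items():print(n,T(*p))
for p in ((180,350),(231,385),(80,428),(128,466)):print('S',S(*p,.11))
# button colour mask scene centre check
print(bot.get_obs()['tool_rot'])
```

```text
rt [ 0.5418 -0.1352  0.11  ]
rb [ 0.5163 -0.1339  0.11  ]
l_b [ 0.5436 -0.0823  0.094 ]
l_bb [ 0.5179 -0.0814  0.094 ]
tubeTL [0.5601 0.0266 0.08  ]
tubeTR [ 0.5485 -0.2446  0.08  ]
tubeBL [0.5107 0.027  0.08  ]
tubeBR [ 0.4991 -0.2409  0.08  ]
g1 [ 0.5332 -0.0119  0.08  ]
g1b [ 0.5328 -0.0295  0.08  ]
g2 [ 0.5322 -0.0559  0.08  ]
g2b [ 0.5318 -0.073   0.08  ]
S [ 0.5175 -0.0814  0.11  ]
S [ 0.5451 -0.0834  0.11  ]
S [ 0.516  -0.1323  0.11  ]
S [ 0.5426 -0.135   0.11  ]
[-1.03833885e-04  2.03472532e-01  9.79080336e-01 -7.83055101e-04]
```

Button floor is near (0.5295, −0.108), with the tube axis 2.5° off +y. The next hole is about 43.5 mm ahead. I'll approach with the fingers shut and tool x along the tube.

Request:
drive_tool([
  {"gripper": 255,"offset": [-0.033,-0.035,0],"angular": [0,0,0.18]},
  {"gripper": 255,"offset": [-0.066,-0.07,0],"angular": [0,0,0.36]},
  {"gripper": 255,"offset": [-0.099,-0.105,0],"angular": [0,0,0.54]},
  {"gripper": 255,"offset": [-0.132,-0.14,0],"angular": [0,0,0.72]},
  {"gripper": 255,"offset": [-0.165,-0.175,0],"angular": [0,0,0.9]},
])

```text
t: 0.6
eef_pos: [0.3508, 0.3907, 0.3036]
tool_rot: [-0.0, 0.532, 0.847, -0.0]
contact_force: [0.9, -0.3, -0.3]
gripper_width: 0.14
grasp_force: 0.0
```

```bash
cat >> h.py <<'E'
from scipy.spatial.transform import Rotation as R
U=np.array([.043,.999,0]);B=np.array([.5295,-.108,0])
def go(s,ztip,b=B):
    "local shift and turn (drive units) to tip at s along the tube, height ztip"
    o=bot.get_obs();q=o['tool_rot'];r=R.from_quat([q[1],q[2],q[3],q[0]])
    t=b+s*U+[0,0,ztip+.073]
    g=R.from_matrix(np.c_[U,np.cross([0,0,-1],U),[0,0,-1]])
    print('t',round(o['t'],2),'tcp',o['eef_pos'].round(4),'F',o['contact_force'].round(1),'w',round(o['gripper_width'],3),
     '\nshift',r.inv().apply(t-o['eef_pos']).round(4),'turn',((r.inv()*g).as_rotvec()/(np.pi/4)).round(3))
E
python3 -c "
from h import *
go(0,.17)"
```

```text
t 0.6 tcp [0.3508 0.3907 0.3036] F [ 0.9 -0.3 -0.3] w 0.14 
shift [-0.5269 -0.0551  0.0607] turn [-0.001  0.     0.626]
```

Request:
drive_tool([
  {"gripper": 255,"offset": [-0.048,-0.005,0],"angular": [0,0,0.12]},
  {"gripper": 255,"offset": [-0.096,-0.01,0],"angular": [0,0,0.25]},
  {"gripper": 255,"offset": [-0.144,-0.015,0],"angular": [0,0,0.37]},
  {"gripper": 255,"offset": [-0.192,-0.02,0],"angular": [0,0,0.5]},
  {"gripper": 255,"offset": [-0.24,-0.025,0],"angular": [0,0,0.62]},
])

```text
t: 1.1
eef_pos: [0.4335, 0.1642, 0.3039]
tool_rot: [-0.0, 0.72, 0.694, 0.0]
contact_force: [1.4, 0.2, -1.1]
gripper_width: -0.002
grasp_force: 0.0
```

```bash
python3 -c "
from h import *
go(0,.17)"
```

```text
t 1.1 tcp [0.4335 0.1642 0.3039] F [ 1.4  0.2 -1.1] w -0.002 
shift [-0.2685  0.106   0.0608] turn [-0.    -0.     0.008]
```

Request:
drive_tool([
  {"gripper": 255,"offset": [-0.045,0.018,0],"angular": [0,0,0]},
  {"gripper": 255,"offset": [-0.09,0.036,0],"angular": [0,0,0]},
  {"gripper": 255,"offset": [-0.135,0.054,0],"angular": [0,0,0]},
  {"gripper": 255,"offset": [-0.18,0.07,0],"angular": [0,0,0]},
  {"gripper": 255,"offset": [-0.22,0.087,0],"angular": [0,0,0]},
])

```text
t: 1.6
eef_pos: [0.513, -0.0589, 0.3039]
tool_rot: [-0.0, 0.719, 0.695, -0.0]
contact_force: [0.3, -0.0, 0.1]
gripper_width: -0.003
grasp_force: 0.0
```

Request:
drive_tool([
  {"gripper": 255,"offset": [-0.02,0.01,0.01],"angular": [0,0,0]},
  {"gripper": 255,"offset": [-0.033,0.016,0.04],"angular": [0,0,0]},
  {"gripper": 255,"offset": [-0.033,0.016,0.06],"angular": [0,0,0]},
  {"gripper": 255,"offset": [-0.033,0.016,0.06],"angular": [0,0,0]},
  {"gripper": 255,"offset": [-0.033,0.016,0.06],"angular": [0,0,0]},
])

```text
t: 2.1
eef_pos: [0.5279, -0.0899, 0.244]
tool_rot: [-0.0, 0.719, 0.695, -0.0]
contact_force: [0.5, 0.1, 0.5]
gripper_width: -0.001
grasp_force: 0.0
```

```bash
python3 -c "
from h import *
import cv2
go(0,.12)
m=optics.camera_model('wrist');T=m['cam_to_world'];print(T.round(3))
im=optics.read_camera('wrist');cv2.imwrite('pics/w1.png',im)
"
```

```text
t 2.1 tcp [ 0.5279 -0.0899  0.244 ] F [0.5 0.1 0.5] w -0.001 
shift [-0.0181  0.0023  0.051 ] turn [-0.001  0.     0.013]
[[ 0.999  0.03   0.01   0.529]
 [-0.032  0.951  0.309 -0.011]
 [ 0.    -0.309  0.951  0.315]
 [ 0.     0.     0.     1.   ]]
```

View pics/w1.png

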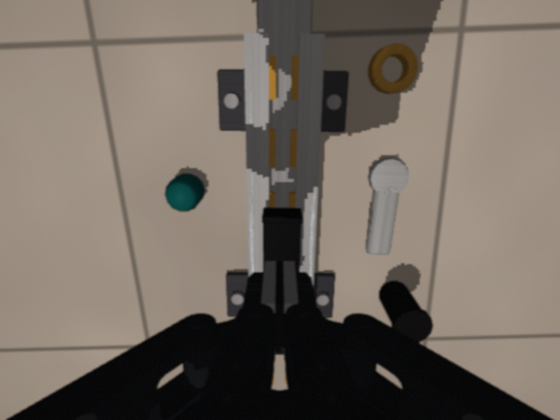

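The wrist view shows the button's cup-side tab edge at v≈209 (u 264–301). Hole gaps lie at v≈98–129 and 166–192, and the fingertips sit over the button.

Run:
```python
from h import *
for n,(u,v,z) in dict(tabL=(264,209,.11),tabR=(301,209,.11),h3a=(283,98,.08),h3b=(283,129,.08),h2a=(283,166,.08),h2b=(283,192,.08),tl=(247,150,.08),tr=(323,150,.08)).items():
    p=plane('wrist',u,v,z);print(n,p.round(4),'s',round((p-B)@U,4))
```

```text
tabL [ 0.5183 -0.0761  0.11  ] s 0.0314
tabR [ 0.5416 -0.0768  0.11  ] s 0.0317
h3a [ 0.5325 -0.0099  0.08  ] s 0.0981
h3b [ 0.5319 -0.0297  0.08  ] s 0.0783
h2a [ 0.5312 -0.0547  0.08  ] s 0.0533
h2b [ 0.5307 -0.0733  0.08  ] s 0.0347
tl [ 0.5069 -0.0429  0.08  ] s 0.0641
tr [ 0.5589 -0.0445  0.08  ] s 0.0647
```

Request:
drive_tool([
  {"gripper": 255,"offset": [-0.006,0.001,0.015],"angular": [0,0,0]},
  {"gripper": 255,"offset": [-0.012,0.002,0.03],"angular": [0,0,0.01]},
  {"gripper": 255,"offset": [-0.018,0.002,0.045],"angular": [0,0,0.01]},
  {"gripper": 255,"offset": [-0.018,0.002,0.05],"angular": [0,0,0.01]},
  {"gripper": 255,"offset": [-0.018,0.002,0.05],"angular": [0,0,0.01]},
])

```text
t: 2.65
eef_pos: [0.5286, -0.1083, 0.1926]
tool_rot: [-0.001, 0.722, 0.692, -0.001]
contact_force: [-0.4, -0.1, 0.1]
gripper_width: -0.001
grasp_force: 0.0
```

```bash
python3 -c "
from h import *
import cv2
go(0,.10)
a=optics.read_camera('scene')[150:270,130:270];cv2.imwrite('pics/s2.png',cv2.convertScaleAbs(cv2.resize(a,None,fx=4,fy=4,interpolation=2),alpha=1.8,beta=10))
"
```

```text
t 2.65 tcp [ 0.5286 -0.1083  0.1926] F [-0.4 -0.1  0.1] w -0.001 
shift [0.0004 0.0009 0.0196] turn [-0.003  0.     0.002]
```

View pics/s2.png

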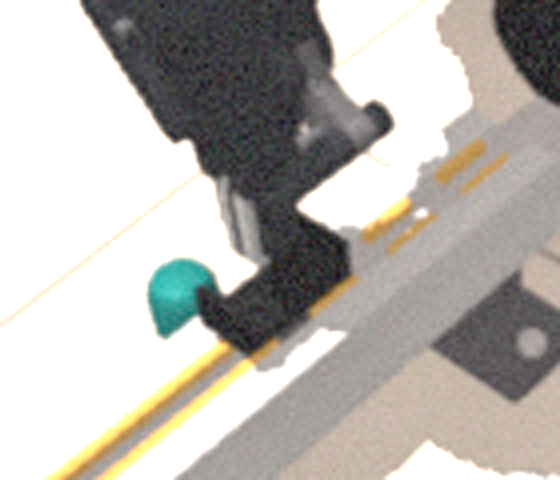

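Fingertips at (250,240) in the crop are lined up between the two tabs. Descending.

Request:
drive_tool([
  {"gripper": 255,"offset": [0,0.001,0.007],"angular": [0,0,0]},
  {"gripper": 255,"offset": [0,0.001,0.013],"angular": [0,0,0]},
  {"gripper": 255,"offset": [0,0.001,0.018],"angular": [0,0,0]},
  {"gripper": 255,"offset": [0,0.001,0.0195],"angular": [0,0,0]},
  {"gripper": 255,"offset": [0,0.001,0.0195],"angular": [0,0,0]},
])

```text
t: 3.2
eef_pos: [0.5303, -0.1081, 0.1741]
tool_rot: [-0.0, 0.721, 0.693, -0.0]
contact_force: [-0.2, 0.8, 0.4]
gripper_width: -0.003
grasp_force: 0.0
```

Request:
drive_tool([
  {"gripper": 255,"offset": [0,0,0.001],"angular": [0,0,0]},
  {"gripper": 255,"offset": [0,0,0.002],"angular": [0,0,0]},
  {"gripper": 255,"offset": [0,0,0.003],"angular": [0,0,0]},
  {"gripper": 255,"offset": [0,0,0.003],"angular": [0,0,0]},
])

```text
t: 3.6
eef_pos: [0.5304, -0.1081, 0.1713]
tool_rot: [-0.0, 0.721, 0.693, -0.0]
contact_force: [1.3, 0.4, 0.9]
gripper_width: 0.003
grasp_force: 0.0
```

Request:
drive_tool([
  {"gripper": 255,"offset": [0,0,0.001],"angular": [0,0,0]},
  {"gripper": 255,"offset": [0,0,0.002],"angular": [0,0,0]},
  {"gripper": 255,"offset": [0,0,0.002],"angular": [0,0,0]},
])

```text
t: 3.9
eef_pos: [0.5303, -0.1081, 0.1693]
tool_rot: [-0.0, 0.721, 0.693, -0.0]
contact_force: [0.2, 0.2, -0.1]
gripper_width: -0.003
grasp_force: 0.0
```

Tip is at 0.0963 with no contact yet, so I'll go on in small steps.

Request:
drive_tool([
  {"gripper": 255,"offset": [0,0,0.001],"angular": [0,0,0]},
  {"gripper": 255,"offset": [0,0,0.001],"angular": [0,0,0]},
])

```text
t: 4.1
eef_pos: [0.5305, -0.1082, 0.1686]
tool_rot: [0.0, 0.721, 0.693, 0.0]
contact_force: [-0.8, 0.4, 5.7]
gripper_width: 0.001
grasp_force: 2.3
```

Request:
drive_tool([
  {"gripper": 255,"offset": [0,0,0.001],"angular": [0,0,0]},
  {"gripper": 255,"offset": [0,0,0.001],"angular": [0,0,0]},
])

```text
t: 4.3
eef_pos: [0.5305, -0.1082, 0.1675]
tool_rot: [0.0, 0.721, 0.693, 0.0]
contact_force: [-1.5, 0.2, 4.8]
gripper_width: 0.001
grasp_force: 2.5
```

Request:
drive_tool([
  {"gripper": 255,"offset": [0,0,0.001],"angular": [0,0,0]},
  {"gripper": 255,"offset": [0,0,0.001],"angular": [0,0,0]},
])

```text
t: 4.5
eef_pos: [0.5305, -0.1082, 0.1665]
tool_rot: [0.0, 0.721, 0.693, 0.0]
contact_force: [-0.8, 0.7, 5.6]
gripper_width: -0.0
grasp_force: 2.6
```

Request:
drive_tool([
  {"gripper": 255,"offset": [0,0,0.001],"angular": [0,0,0]},
  {"gripper": 255,"offset": [0,0,0.002],"angular": [0,0,0]},
  {"gripper": 255,"offset": [0,0,0.003],"angular": [0,0,0]},
  {"gripper": 255,"offset": [0,0,0.004],"angular": [0,0,0]},
  {"gripper": 255,"offset": [0,0,0.004],"angular": [0,0,0]},
])

```text
t: 5.0
eef_pos: [0.5305, -0.1082, 0.1626]
tool_rot: [0.0, 0.721, 0.693, 0.0]
contact_force: [-1.3, 1.1, 7.3]
gripper_width: -0.002
grasp_force: 3.3
```

Request:
drive_tool([
  {"gripper": 255,"offset": [0,0,0.001],"angular": [0,0,0]},
  {"gripper": 255,"offset": [0,0,0.0015],"angular": [0,0,0]},
  {"gripper": 255,"offset": [0,0,0.0015],"angular": [0,0,0]},
])

```text
t: 5.3
eef_pos: [0.5305, -0.1082, 0.1612]
tool_rot: [0.0, 0.721, 0.693, 0.0]
contact_force: [-2.5, 0.5, 7.3]
gripper_width: -0.002
grasp_force: 3.6
```

Pressed about 7.6 mm. Now sliding.

Request:
drive_tool([
  {"gripper": 255,"offset": [0.001,0,0],"angular": [0,0,0]},
  {"gripper": 255,"offset": [0.003,0,0],"angular": [0,0,0]},
  {"gripper": 255,"offset": [0.005,0,0],"angular": [0,0,0]},
  {"gripper": 255,"offset": [0.007,0,0],"angular": [0,0,0]},
  {"gripper": 255,"offset": [0.008,0,0],"angular": [0,0,0]},
])

```text
t: 5.8
eef_pos: [0.5308, -0.1009, 0.1613]
tool_rot: [0.001, 0.722, 0.692, -0.0]
contact_force: [-1.3, -1.2, 7.6]
gripper_width: -0.002
grasp_force: 3.5
```

Request:
drive_tool([
  {"gripper": 255,"offset": [0.001,0,0],"angular": [0,0,0]},
  {"gripper": 255,"offset": [0.003,0,0],"angular": [0,0,0]},
  {"gripper": 255,"offset": [0.005,0,0],"angular": [0,0,0]},
  {"gripper": 255,"offset": [0.007,0,0],"angular": [0,0,0]},
  {"gripper": 255,"offset": [0.008,0,0],"angular": [0,0,0]},
])

```text
t: 6.3
eef_pos: [0.5312, -0.093, 0.1613]
tool_rot: [0.001, 0.722, 0.692, -0.0]
contact_force: [-1.8, -1.5, 7.0]
gripper_width: 0.002
grasp_force: 3.5
```

```bash
python3 -c "
from h import *
import cv2
go(0.03,.0882)
im=optics.read_camera('wrist');cv2.imwrite('pics/w2.png',im)
"
```

```text
t 6.3 tcp [ 0.5312 -0.093   0.1613] F [-1.8 -1.5  7. ] w 0.002 
shift [ 0.0149 -0.001   0.0001] turn [0.001 0.001 0.002]
```

View pics/w2.png

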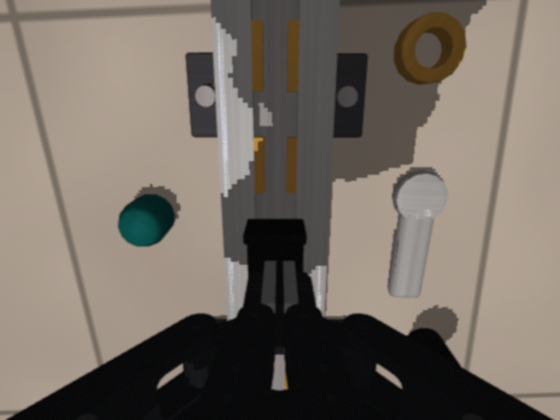

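The button's cup-side tab spans v≈219 (base) to 244 (top edge), u 243–306, with the fingertips just behind it.

Run:
```python
from h import *
for n,(u,v,z) in dict(base=(275,219,.0865),top=(275,244,.1024),h3a=(275,92,.08),h3b=(275,137,.08),h2a=(275,192,.08)).items():
    p=plane('wrist',u,v,z);print(n,p.round(4),'s',round((p-B)@U,4))
```

```text
base [ 0.5294 -0.0652  0.0865] s 0.0428
top [ 0.5293 -0.0705  0.1024] s 0.0374
h3a [ 0.5317 -0.011   0.08  ] s 0.097
h3b [ 0.5309 -0.0295  0.08  ] s 0.0784
h2a [ 0.5298 -0.0543  0.08  ] s 0.0536
```

Request:
drive_tool([
  {"gripper": 255,"offset": [0.003,0,0],"angular": [0,0,0]},
  {"gripper": 255,"offset": [0.006,0,0],"angular": [0,0,0]},
  {"gripper": 255,"offset": [0.009,0,0],"angular": [0,0,0]},
  {"gripper": 255,"offset": [0.011,0,0],"angular": [0,0,0]},
  {"gripper": 255,"offset": [0.012,0,0],"angular": [0,0,0]},
])

```text
t: 6.85
eef_pos: [0.5317, -0.0809, 0.1613]
tool_rot: [0.001, 0.722, 0.692, -0.0]
contact_force: [-1.8, -1.8, 7.2]
gripper_width: -0.001
grasp_force: 3.5
```

Request:
drive_tool([
  {"gripper": 255,"offset": [0,0,-0.001],"angular": [0,0,0]},
  {"gripper": 255,"offset": [0,0,-0.002],"angular": [0,0,0]},
  {"gripper": 255,"offset": [0,0,-0.003],"angular": [0,0,0]},
  {"gripper": 255,"offset": [0,0,-0.0035],"angular": [0,0,0]},
  {"gripper": 255,"offset": [0,0,-0.0035],"angular": [0,0,0]},
])

```text
t: 7.35
eef_pos: [0.5315, -0.08, 0.1642]
tool_rot: [-0.0, 0.721, 0.693, -0.0]
contact_force: [0.2, -0.5, -0.2]
gripper_width: 0.001
grasp_force: 0.0
```

```bash
python3 -c "
from h import *
import cv2
go(0.03,.0882)
w=optics.read_camera('wrist')[120:330,180:380];t=optics.read_camera('top')[235:310,230:420]
c=np.zeros((580,760,3),np.uint8);c[:300]=cv2.convertScaleAbs(cv2.resize(t,None,fx=4,fy=4),alpha=1.8,beta=10)
c[300:580,:267]=cv2.convertScaleAbs(cv2.resize(w,(267,280)),alpha=3,beta=10)
cv2.imwrite('pics/w3.png',c)
"
```

```text
t 7.35 tcp [ 0.5315 -0.08    0.1642] F [ 0.2 -0.5 -0.2] w 0.001 
shift [ 0.0019 -0.0008  0.003 ] turn [-0.     0.     0.003]
```

View pics/w3.png

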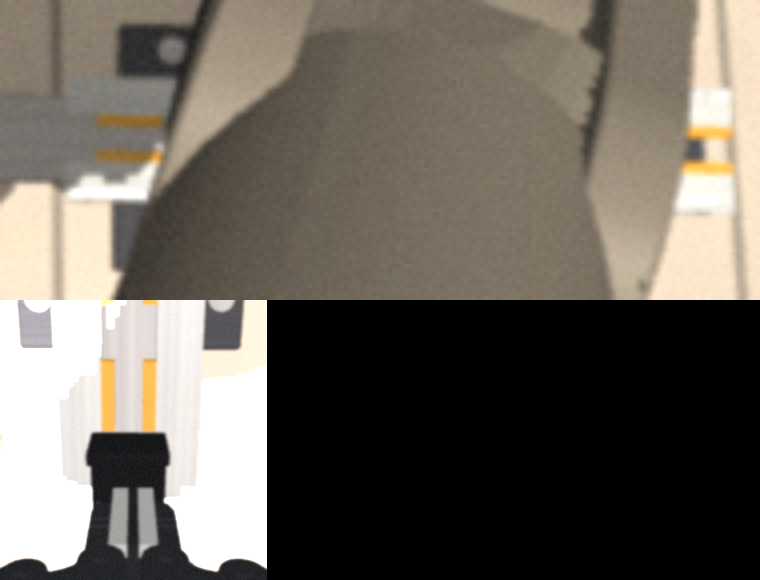

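Force is zero at this height, so the button is riding under the wall. The tab sits about as far ahead of the tip as before (crop y≈433), so the tube was dragged about 25 mm. I'll raise the tip above the up-floor level and push only on the tab, so the button can pop freely.

Request:
drive_tool([
  {"gripper": 255,"offset": [0.001,0,-0.003],"angular": [0,0,0]},
  {"gripper": 255,"offset": [0.003,0,-0.006],"angular": [0,0,0]},
  {"gripper": 255,"offset": [0.005,0,-0.006],"angular": [0,0,0]},
  {"gripper": 255,"offset": [0.006,0,-0.006],"angular": [0,0,0]},
  {"gripper": 255,"offset": [0.006,0,-0.006],"angular": [0,0,0]},
])

```text
t: 7.95
eef_pos: [0.5318, -0.0738, 0.1704]
tool_rot: [-0.0, 0.721, 0.693, 0.0]
contact_force: [-0.6, 1.0, -0.4]
gripper_width: 0.001
grasp_force: 0.0
```

Request:
drive_tool([
  {"gripper": 255,"offset": [0.001,0,0],"angular": [0,0,0]},
  {"gripper": 255,"offset": [0.002,0,0],"angular": [0,0,0]},
  {"gripper": 255,"offset": [0.003,0,0],"angular": [0,0,0]},
  {"gripper": 255,"offset": [0.004,0,0],"angular": [0,0,0]},
])

```text
t: 8.35
eef_pos: [0.532, -0.0701, 0.1704]
tool_rot: [-0.0, 0.721, 0.693, -0.0]
contact_force: [-0.2, 0.1, 0.3]
gripper_width: -0.006
grasp_force: 0.0
```

Request:
drive_tool([
  {"gripper": 255,"offset": [0.001,0,0],"angular": [0,0,0]},
  {"gripper": 255,"offset": [0.002,0,0],"angular": [0,0,0]},
  {"gripper": 255,"offset": [0.003,0,0],"angular": [0,0,0]},
  {"gripper": 255,"offset": [0.004,0,0],"angular": [0,0,0]},
])

```text
t: 8.75
eef_pos: [0.5319, -0.0683, 0.1704]
tool_rot: [0.001, 0.722, 0.692, -0.001]
contact_force: [-1.1, -9.2, -2.7]
gripper_width: -0.002
grasp_force: 3.9
```

Request:
drive_tool([
  {"gripper": 255,"offset": [0,0,0],"angular": [0,0,0]},
  {"gripper": 255,"offset": [0,0,0],"angular": [0,0,0]},
])

```text
t: 8.95
eef_pos: [0.5319, -0.0683, 0.1704]
tool_rot: [0.001, 0.722, 0.692, -0.001]
contact_force: [-0.4, -7.0, -1.2]
gripper_width: -0.0
grasp_force: 3.3
```

Request:
drive_tool([
  {"gripper": 255,"offset": [0.0005,0,0],"angular": [0,0,0]},
  {"gripper": 255,"offset": [0.001,0,0],"angular": [0,0,0]},
])

```text
t: 9.15
eef_pos: [0.5319, -0.0677, 0.1704]
tool_rot: [0.001, 0.722, 0.692, -0.001]
contact_force: [0.2, -8.1, -1.0]
gripper_width: 0.001
grasp_force: 4.0
```

Request:
drive_tool([
  {"gripper": 255,"offset": [0.0005,0,0],"angular": [0,0,0]},
  {"gripper": 255,"offset": [0.001,0,0],"angular": [0,0,0]},
  {"gripper": 255,"offset": [0.001,0,0],"angular": [0,0,0]},
])

```text
t: 9.45
eef_pos: [0.532, -0.0666, 0.1704]
tool_rot: [0.001, 0.722, 0.692, -0.001]
contact_force: [-0.3, -7.4, -2.2]
gripper_width: 0.003
grasp_force: 3.8
```

Request:
drive_tool([
  {"gripper": 255,"offset": [0.0005,0,0],"angular": [0,0,0]},
  {"gripper": 255,"offset": [0.001,0,0],"angular": [0,0,0]},
  {"gripper": 255,"offset": [0.001,0,0],"angular": [0,0,0]},
])

```text
t: 9.75
eef_pos: [0.532, -0.0656, 0.1704]
tool_rot: [0.001, 0.722, 0.692, -0.001]
contact_force: [0.6, -7.8, -0.9]
gripper_width: -0.002
grasp_force: 3.8
```

Request:
drive_tool([
  {"gripper": 255,"offset": [0.001,0,0],"angular": [0,0,0]},
  {"gripper": 255,"offset": [0.002,0,0],"angular": [0,0,0]},
  {"gripper": 255,"offset": [0.003,0,0],"angular": [0,0,0]},
  {"gripper": 255,"offset": [0.004,0,0],"angular": [0,0,0]},
  {"gripper": 255,"offset": [0.005,0,0],"angular": [0,0,0]},
])

```text
t: 10.25
eef_pos: [0.5322, -0.0606, 0.1705]
tool_rot: [0.001, 0.722, 0.692, -0.001]
contact_force: [-0.9, -7.2, -0.3]
gripper_width: -0.002
grasp_force: 3.7
```

Request:
drive_tool([
  {"gripper": 255,"offset": [0.001,0,0],"angular": [0,0,0]},
  {"gripper": 255,"offset": [0.002,0,0],"angular": [0,0,0]},
  {"gripper": 255,"offset": [0.003,0,0],"angular": [0,0,0]},
  {"gripper": 255,"offset": [0.003,0,0],"angular": [0,0,0]},
])

```text
t: 10.65
eef_pos: [0.5324, -0.0571, 0.1705]
tool_rot: [0.001, 0.722, 0.692, -0.001]
contact_force: [-0.5, -6.4, 1.4]
gripper_width: 0.001
grasp_force: 3.1
```

Request:
drive_tool([
  {"gripper": 255,"offset": [0.0007,0,0],"angular": [0,0,0]},
  {"gripper": 255,"offset": [0.0015,0,0],"angular": [0,0,0]},
  {"gripper": 255,"offset": [0.0015,0,0],"angular": [0,0,0]},
])

```text
t: 10.95
eef_pos: [0.5326, -0.0552, 0.1706]
tool_rot: [0.001, 0.722, 0.692, -0.0]
contact_force: [-0.4, -4.9, 2.3]
gripper_width: -0.003
grasp_force: 2.5
```

Request:
drive_tool([
  {"gripper": 255,"offset": [0.0005,0,0],"angular": [0,0,0]},
  {"gripper": 255,"offset": [0.001,0,0],"angular": [0,0,0]},
  {"gripper": 255,"offset": [0.001,0,0],"angular": [0,0,0]},
])

```text
t: 11.25
eef_pos: [0.5328, -0.0524, 0.1705]
tool_rot: [-0.0, 0.721, 0.693, 0.0]
contact_force: [-0.2, -1.1, 1.9]
gripper_width: 0.002
grasp_force: 1.0
```

Request:
drive_tool([
  {"gripper": 255,"offset": [0.0005,0,0],"angular": [0,0,0]},
  {"gripper": 255,"offset": [0.001,0,0],"angular": [0,0,0]},
  {"gripper": 255,"offset": [0.001,0,0],"angular": [0,0,0]},
])

```text
t: 11.55
eef_pos: [0.5328, -0.0514, 0.1704]
tool_rot: [0.0, 0.721, 0.693, 0.0]
contact_force: [0.5, -1.1, 1.0]
gripper_width: -0.003
grasp_force: 0.8
```

```bash
python3 -c "
from h import *
import cv2
go(0.03,.0882)
w=optics.read_camera('wrist')[120:330,180:380];t=optics.read_camera('scene')[130:270,130:300]
c=np.hstack([cv2.convertScaleAbs(cv2.resize(t,(486,400)),alpha=1.3),cv2.convertScaleAbs(cv2.resize(w,(300,400)),alpha=3,beta=10)])
cv2.imwrite('pics/w4.png',c)
"
```

```text
t 11.55 tcp [ 0.5328 -0.0514  0.1704] F [ 0.5 -1.1  1. ] w -0.003 
shift [-0.0267 -0.001   0.0092] turn [ 0.    -0.     0.003]
```

View pics/w4.png

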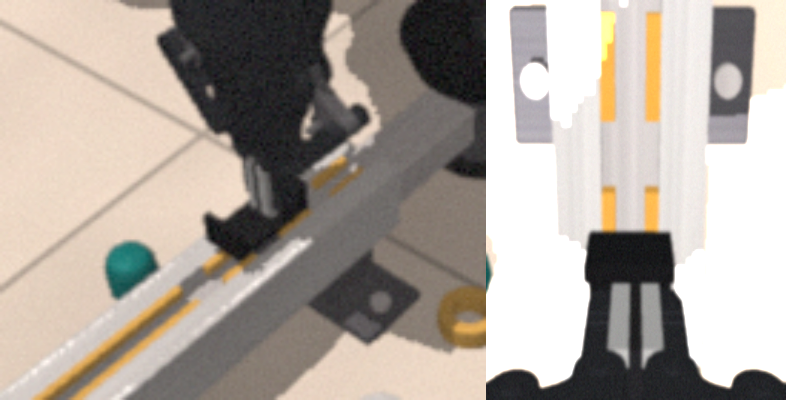

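The scene crop shows the fingertips at (265,200) against the cup-side tab. The wrist crop shows the tab base at y≈232 and top at y≈283, with hole 3 at y 122–187.

Run:
```python
from h import *
for n,(u,v,z) in dict(base_up=(276,241.8,.0945),base_dn=(276,241.8,.0885),top_up=(276,268.6,.11),top_dn=(276,268.6,.104),h3a=(275,184,.08),h3b=(275,218,.08)).items():
    p=plane('wrist',u,v,z);print(n,p.round(4),'s',round((p-B)@U,4))
```

```text
base_up [ 0.5309 -0.0353  0.0945] s 0.0727
base_dn [ 0.5307 -0.0378  0.0885] s 0.0701
top_up [ 0.5308 -0.0411  0.11  ] s 0.0669
top_dn [ 0.5306 -0.0442  0.104 ] s 0.0638
h3a [ 0.5313 -0.0112  0.08  ] s 0.0967
h3b [ 0.5306 -0.0286  0.08  ] s 0.0794
```

The tube is out about 42–45 mm and the push force dropped. I'll back off the tab and feel for the floor height to check whether the button popped up.

Request:
drive_tool([
  {"gripper": 255,"offset": [-0.002,0,0],"angular": [0,0,0]},
  {"gripper": 255,"offset": [-0.004,0,0],"angular": [0,0,0]},
  {"gripper": 255,"offset": [-0.004,0,0],"angular": [0,0,0]},
])

```text
t: 11.95
eef_pos: [0.5323, -0.0557, 0.1702]
tool_rot: [-0.0, 0.721, 0.693, -0.0]
contact_force: [-0.8, -0.3, -0.6]
gripper_width: 0.003
grasp_force: 0.0
```

Request:
drive_tool([
  {"gripper": 255,"offset": [0,0,0.001],"angular": [0,0,0]},
  {"gripper": 255,"offset": [0,0,0.002],"angular": [0,0,0]},
  {"gripper": 255,"offset": [0,0,0.002],"angular": [0,0,0]},
])

```text
t: 12.25
eef_pos: [0.5326, -0.0555, 0.1685]
tool_rot: [-0.0, 0.721, 0.693, 0.0]
contact_force: [-1.4, 1.4, 4.3]
gripper_width: 0.003
grasp_force: 2.3
```

Contact is at the same height as at the start, so the button is fully up. Lifting straight off.

Request:
drive_tool([
  {"gripper": 255,"offset": [0,0,-0.005],"angular": [0,0,0]},
  {"gripper": 255,"offset": [0,0,-0.02],"angular": [0,0,0]},
  {"gripper": 255,"offset": [0,0,-0.05],"angular": [0,0,0]},
  {"gripper": 255,"offset": [0,0,-0.09],"angular": [0,0,0]},
  {"gripper": 255,"offset": [0,0,-0.12],"angular": [0,0,0]},
])

```text
t: 12.75
eef_pos: [0.5327, -0.056, 0.2905]
tool_rot: [0.0, 0.722, 0.692, 0.0]
contact_force: [0.2, 0.2, -0.2]
gripper_width: -0.001
grasp_force: 0.0
```

Request:
drive_tool([
  {"gripper": 255,"offset": [-0.03,0.03,0],"angular": [0,0,0]},
  {"gripper": 255,"offset": [-0.07,0.06,0],"angular": [0,0,0]},
  {"gripper": 255,"offset": [-0.11,0.08,0],"angular": [0,0,0]},
  {"gripper": 255,"offset": [-0.13,0.08,0],"angular": [0,0,0]},
  {"gripper": 255,"offset": [-0.13,0.08,0],"angular": [0,0,0]},
])

```text
t: 13.25
eef_pos: [0.6063, -0.1934, 0.2886]
tool_rot: [0.001, 0.723, 0.69, -0.001]
contact_force: [-0.4, -0.3, -0.4]
gripper_width: -0.002
grasp_force: 0.0
```

```bash
python3 -c "
from h import *
import cv2
go(0.03,.2)
t=optics.read_camera('scene')[130:260,140:300];cv2.imwrite('pics/f.png',cv2.convertScaleAbs(cv2.resize(t,None,fx=4.5,fy=4.5,interpolation=2),alpha=1.6))
"
```

```text
t 13.25 tcp [ 0.6063 -0.1934  0.2886] F [-0.4 -0.3 -0.4] w -0.002 
shift [ 0.1117 -0.0808  0.0153] turn [-0.     0.004 -0.005]
```

View pics/f.png

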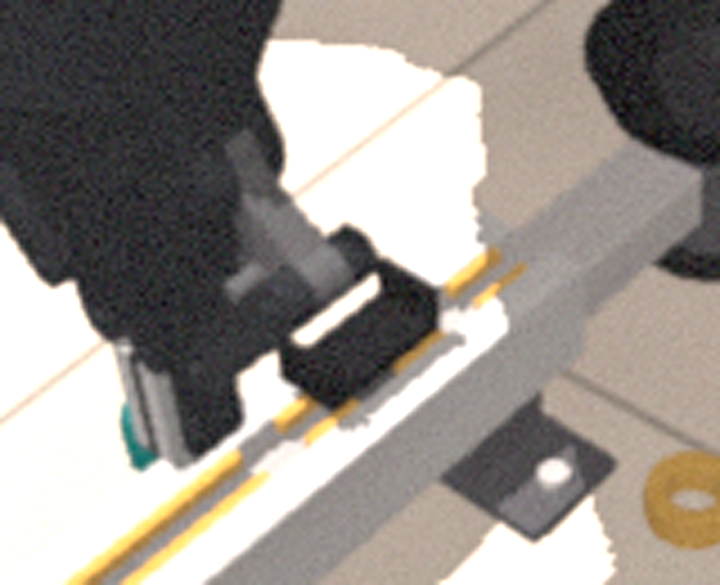

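The gripper is clear. The button sits at (360,340) in the crop, with its cup-side tab corner at (440,287) and the first hole empty at (280,450). One last position check, then I'll hand in.

Run:
```python
from h import *
for z in (.11,.104):
    p=plane('scene',140+440/4.5-.4,130+287/4.5-.4,z);print(p.round(4),'slid',round((p-[.5451,-.0834,0])@U,4))
print(bot.hand_in())
```

```text
[ 0.5446 -0.0369  0.11  ] slid 0.0464
[ 0.5404 -0.0324  0.104 ] slid 0.0508
the job is handed in; nothing more can be done
None
```

I handed the job in with the tube slid out about one hole (roughly 45 mm by camera) and the lock button back at its full-up height. I did not push on the tube to test the lock; the arm was clear of the stand, and no judging result came back.

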